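# Move a snap-in filter cartridge from its parking stand to the fume extractor

### The arm

A 6-joint arm with a two-finger parallel gripper is mounted at the origin on a cart in front of the work surface, level with it; the furniture and walls round the work are solid. World frame = base frame: x ahead of the robot, y to its left, z up, the work surface at z = 0. Lengths are in mm, angles in rad, forces in N, time in s.
With the tool pointing down it reaches from about 200 to 875 mm from the base axis. Payload 3.4 kg.
Tool frame: the origin (TCP) lies midway between the tips of the shut fingers; the grasp point (between the pads) lies 19 mm behind it; z points along the fingers, y is the line along which they close (so a half turn about z gives the same grasp; the last joint's range is limited). The gripper opens to 94 mm and grips with 3 to 60 N. Pads are 16 mm wide; open, the fingers measure 119 mm over their backs; the gripper's body (75 mm by 177 mm) begins 78 mm behind the grasp point.
Start: joints at [0.556, 0.276, 1.505, -0, 1.361, -0.121], TCP at [448.22, 360.228, 205.493] pointing down, gripper open.
Joint ranges: [-2.89, 2.89], [-0.75, 2.08], [0.22, 2.7], [-1.18, 4.32], [0.11, 2.71], [-2.7, 2.7]. Speed limits (rad/s): [2.57, 2.57, 3.14, 3.14, 3.14, 3.14].

### API

Orientations are given as a unit quaternion [w, x, y, z].
In Python, from bench import arm gives the robot as it stands. The module is installed in compiled form; this text tells all that it offers.
- The arm moves only by the shell command python3 -m pendant 'ROWS' [FORCE]. ROWS is JSON, a list of rows, each a list of 7 numbers: the shift along the tool's x, y, z in cm, then the turn, a rotation vector about the tool's x, y, z in degrees, then the finger opening in cm, from 0 to 9.4. A call has 1 to 12 rows; each row is the pose to reach, as a shift and turn from the pose commanded when the call began, along the tool's axes at that moment; what a row does not reach only later rows make up. A row lasts 1/8 s, in which the tool goes at most 62.5 mm and 10.7 degrees, less where a joint would pass 70% of its speed; a pose out of reach is approached as far as the arm can. A call with a gripper value outside its range is refused whole. The fingers move at their own pace and stop on an object; FORCE is the grip in N (left out, the last holds). Time passes only in rows, so rows that repeat a pose let the fingers close. It gives the time, the measured TCP pose, the force, the opening and the grip force at its end, in the units of the state.
- arm.get_obs(): the state, without advancing time (a new reading comes with each control period).
- arm.capture(name): name is "scene" or "top" or "wrist"; returns a dict with "pixels" (420x560x3 uint8, blue, green, red), "depth" (420x560 float32, mm along the optical axis (not along the pixel's ray), 0 where there is no reading), "intrinsics" (3x3 intrinsics, pixels), "R" (3x3) and "t" (3): a world point X has camera coordinates R X + t. Camera axes: x right, y down, z forward; pixel columns grow to the right and rows downward; lengths in mm; the calibration is good to about 2 mm. A picture is of the moment at which its call begins.
- arm.hand_in(): hands the job in; it is judged then, once.
The state is a dict: "clock": time; "joint_pos": joint angles; "joint_vel": joint speeds; "joint_torque": joint torques, N m; "position": TCP position; "orientation": TCP orientation; "wrist_force": force on the tool from outside, world axes, zero at the start; "ft_torque": the same for the moment, N m; "width": finger opening in mm; "grip_force": force on a finger pad.
Only numpy, scipy, OpenCV 4.12 (cv2) and the standard library are available. Lean on these libraries where they do the work, as an engineer would, in place of code of your own. Each camera call takes 0.05 s, during which the arm holds its last target. There are 200 camera calls.

### The job

Free the white filter cartridge from the blue parking stand by gently pinching its two green sprung tabs together and lifting it straight out. Then clip it into the orange collar on the grey fume extractor: press it firmly but gently down against the spring until it bottoms, and let go so that both tabs snap out under the lips and hold it. Do not force anything, and leave the jar, the loupe and the tape roll where they are.

Things in the scene. Friction and masses are not known exactly. Their poses are not given: they have to be found in the camera images.
- cartridge_grip (a point): Midway between the two green finger pads of the white filter cartridge, on its axis; hold it here. 62 mm above its underside, 22 mm below its top. z up, y through both tabs; same either way round. The pads are 30 mm wide along x, 24 mm high about this point, 45 mm over their outer faces when out, 35 mm when fully pinched. Between them a core 25 mm thick. Weight about 0.12 kg.
- cartridge_foot (a point): Centre of the cartridge's underside. The part that enters a well is 40 mm (x) by 44 mm (y), 44 mm high, its lowest 4 mm stepped in. Each tab's foot has a barb 11 to 16 mm above the underside, ramped below, flat on top, reaching 26.7 mm from the axis when out, 21.7 mm when pinched in. It slides into a well without effort while both tabs are fully pinched.
- tab_left (a joint): How far the tab on the cartridge's +y side is pinched in, m: 0 out, 0.005 fully in. Spring about 4 N at 0 and 8 N at 0.005. More than 0.0035 frees its barb.
- tab_right (a joint): The same for the tab on the -y side.
- stand: Blue and grey parking stand, fixed; base 92 x 108 mm. Origin under its centre on the worktop, z up, y through the two catch lips. Its well (mouth 42 mm in x, 46.4 mm in y) holds the cartridge, y axes parallel, underside 107 mm above the origin, barbs under the 12 mm thick lips, pushed up with 3 N by a sprung plate. Top of the well 142 mm up. More than 25 N on cartridge and stand is too much.
- extractor: Small grey fume extractor, fixed, 128 x 112 mm, 89 mm high. Origin under its centre on the worktop, z up, y through the two catch lips of the orange-lipped collar on top of it. The collar has the same well: mouth 42 mm in x, 46.4 mm in y, a steep lead-in about 3 mm wide round it, lips 12 mm thick. More than 25 N between cartridge and collar, or a pinch over 30 N a finger, is too much.
- collar_axis (a point): Point on the collar's axis, 89 mm above the extractor's origin, on the grey case's flat top. The collar stands on a threaded ring at a height that is NOT measured and differs within 24 mm: its top is 53 to 77 mm above this point, the hard seat for the cartridge's underside 16 to 40 mm above it. A sprung plate meets the underside 6 mm above the seat and pushes up with 2 N, growing to 4 N at the seat.
- latch_axis (a point): Same point as collar_axis, for the latch: the barbs pass under the lips only in the last 2.5 mm above the hard seat. With the cartridge held down on the seat and the tabs let go, they snap out; it then rises until its barbs rest under the lips, underside 2.5 mm above the seat.
- jar: White flux jar with a red lid, 48 mm across, 60 mm high, standing loose between stand and extractor. Origin under its centre. Bystander.
- loupe_eye: Black eye loupe, 33 mm across, 30 mm high, standing loose. Origin under its centre. Bystander.
- white_roll: Roll of white tape, 56 mm across, 32 mm high, lying loose. Origin under its centre. Bystander.
Things that resemble listed ones, but are neither listed nor needed, are in the scene too. What is shaped like the part that bears cartridge_grip but yellow is not meant.

How it is judged (in metres and radians):
On the way, in this order (a step that is already met when the one before it is completed fails the run):
1. both tabs are pinched in while the cartridge still sits in the stand (value of joint each of tab_left, tab_right above 0.0035 m and z of cartridge_grip in the frame of stand below 0.177 m), for 0.1 s.
2. the cartridge is lifted clear of the stand (z of cartridge_grip in the frame of stand above 0.214 m), for 0.1 s.
At the end, for the whole second after the job is handed in: Latched in the extractor's collar: axis within 4 mm of the collar's, upright within 0.08 rad, grip point at most 196 mm above the extractor's origin (latched: 169.5 to 193.5), both tabs out again (pinched less than 1.5 mm), held by lips and spring (over 3 N), and released (horizontal distance between cartridge_grip and extractor below 0.004 m and z of cartridge_grip in the frame of extractor below 0.196 m and value of joint each of tab_left, tab_right below 0.0015 m and angle between cartridge_grip's own z axis and vertical below 0.08 rad and contact force between the fingers and cartridge below 0.1 N and contact force between cartridge and extractor above 3 N); the robot touches nothing.
It fails at once if the cartridge is forced in the stand (over 25 N) (contact force between cartridge and stand above 25 N).
It fails at once if the cartridge is forced in or on the extractor (over 25 N) (contact force between cartridge and extractor above 25 N).
It fails at once if the tabs are squeezed too hard (over 60 N on both together) (contact force between the fingers and cartridge above 60 N).
It fails at once if a bystander is moved by more than 20 mm (distance of any of jar, loupe_eye, white_roll from where it was at the start of the episode above 0.02 m).
It also fails if it takes over 54 s, if anything falls off the work surface, if the arm or the gripper's body presses on something with over 40 N, if the wrist force passes 120 N, or if a joint passes its speed limit or range.

## Working session

There is one attempt and no reset: what is moved stays moved. The work goes in short steps, Python scripts to look and compute and a shell command to move; the robot and the scene stay as the last step left them, time stands still between calls to the robot, and variables do not carry over. Pictures are saved under pics/ and viewed, at most 12 in all, crops included, and the job is handed in when it is done.

```bash
mkdir -p pics; cat > h.py <<'E'
from bench import arm
import numpy as np, cv2
def cap(n,save=None):
    c=arm.capture(n)
    np.savez(f'/tmp/{n}.npz',**{k:np.asarray(v) for k,v in c.items()})
    if save: cv2.imwrite(f'pics/{save}.png',np.asarray(c['pixels']))
    return c
def load(n): return dict(np.load(f'/tmp/{n}.npz'))
def cloud(c):
    K,R,t=[np.asarray(c[k],float) for k in('intrinsics','R','t')]
    d=np.asarray(c['depth'],float); v,u=np.mgrid[:d.shape[0],:d.shape[1]]
    P=np.stack([(u-K[0,2])/K[0,0]*d,(v-K[1,2])/K[1,1]*d,d],-1)
    W=(P-t)@R; W[d==0]=np.nan
    return W
E
python3 - <<'E'
from h import *
a=cap('scene'); b=cap('top')
cv2.imwrite('pics/top0.png',b['pixels']);cv2.imwrite('pics/scene0.png',a['pixels'])
print(arm.get_obs())
E
```

```text
{'clock': 0.1, 'joint_pos': array([ 5.55992235e-01,  2.76522909e-01,  1.50594297e+00,  2.71314034e-05,
        1.36068168e+00, -1.20983040e-01]), 'joint_vel': array([ 8.77875269e-06,  8.31356790e-04, -2.93726297e-03, -4.64705062e-04,
       -1.15070791e-03, -7.95099050e-04]), 'joint_torque': array([ 2.23223593e-03, -4.05456448e+01, -2.37780404e+01,  7.03271362e-02,
        2.99145549e-02, -7.27495649e-05]), 'position': array([447.78381128, 359.96321473, 204.72160024]), 'orientation': array([-4.29343284e-04,  4.32183985e-01,  9.01785118e-01, -6.48288161e-04]), 'wrist_force': array([ 0.35480951,  0.26341356, -1.30336528]), 'ft_torque': array([ 0.02180024, -0.01329318, -0.0026628 ]), 'grip_force': 0.0, 'width': 94.1673511905003}
```

View pics/top0.png

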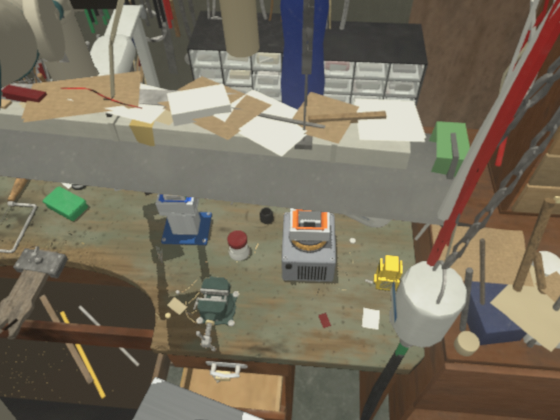

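View pics/scene0.png

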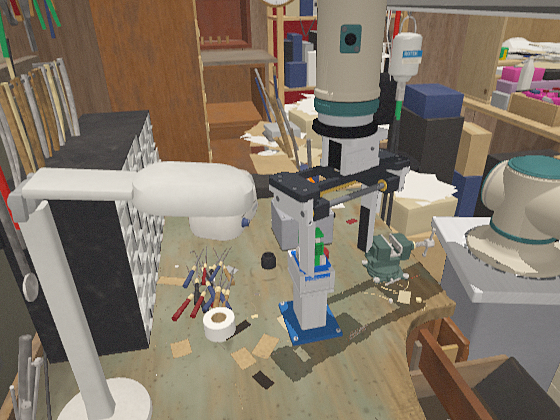

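The top view shows the blue stand at about (185,215), partly under the shelf. The jar is at (238,243), the extractor with its orange collar at (310,240), the loupe at (266,215) and the yellow decoy at (389,270). In the scene view the cartridge's green tab is at (320,245), and the gripper is near it. Next I get coordinates.

```bash
python3 - <<'E'
from h import *
b=load('top');W=cloud(b)
print('cam',-b['R'].T@b['t'], -load('scene')['R'].T@load('scene')['t'])
for n,p in dict(basec=(187,238),bl=(165,240),br=(207,240),wl=(165,205),wr=(193,200),jar=(237,240),loupe=(266,213),ext1=(287,277),ext2=(333,277),lipL=(310,222),shelf=(250,160),yel=(389,262),tableR=(375,250)).items(): print(n,p,W[p[1],p[0]].round())
img=b['pixels'].astype(int);B,G,R=img[...,0],img[...,1],img[...,2]
H=cv2.cvtColor(b['pixels'],cv2.COLOR_BGR2HSV)
def rep(n,m):
    P=W[m];P=P[~np.isnan(P[:,0])]
    if len(P): print(n,len(P),'lo',np.percentile(P,3,0).round(),'hi',np.percentile(P,97,0).round(),'med',np.median(P,0).round())
v,u=np.mgrid[:420,:560]
box=lambda a,b_,c,d:(u>a)&(u<b_)&(v>c)&(v<d)
rep('orange',box(275,345,200,250)&(H[...,0]<14)&(H[...,1]>180)&(H[...,2]>150))
rep('blue',box(150,220,190,250)&(abs(H[...,0]-110)<12)&(H[...,1]>120))
rep('green',box(150,230,180,250)&(abs(H[...,0]-60)<20)&(H[...,1]>120))
rep('extTop',box(280,340,230,265)&(abs(W[...,2]-89)<6))
rep('standbase',box(150,225,190,250)&(abs(W[...,2]-7)<10)&(abs(H[...,0]-110)<12)&(H[...,1]>120))
big=cv2.resize(b['pixels'][175:290,145:345],None,fx=4,fy=4,interpolation=cv2.INTER_CUBIC)
cv2.imwrite('pics/topc.png',big)
c=cap('wrist','wrist0')
E
```

```text
cam [ -26.57227137 -182.34395876  909.79605193] [493.8085305  824.17329646 528.74762638]
basec (187, 238) [455. 243.   8.]
bl (165, 240) [430. 286.  13.]
br (207, 240) [469. 199.   2.]
wl (165, 205) [450. 269. 129.]
wr (193, 200) [481. 217. 132.]
jar (237, 240) [458. 111.  62.]
loupe (266, 213) [585.  95.   6.]
ext1 (287, 277) [430. -15.  21.]
ext2 (333, 277) [ 476. -107.   -1.]
lipL (310, 222) [512. -36. 127.]
shelf (250, 160) [279. -29. 547.]
yel (389, 262) [ 499. -212.   86.]
tableR (375, 250) [ 575. -178.   -0.]
orange 95 lo [477. -70. 149.] hi [522.  -6. 158.] med [499. -60. 154.]
blue 53 lo [451. 223. 135.] hi [480. 287. 143.] med [463. 255. 140.]
extTop 1081 lo [433. -99.  84.] hi [519.  10.  94.] med [462. -53.  90.]
```

View pics/topc.png

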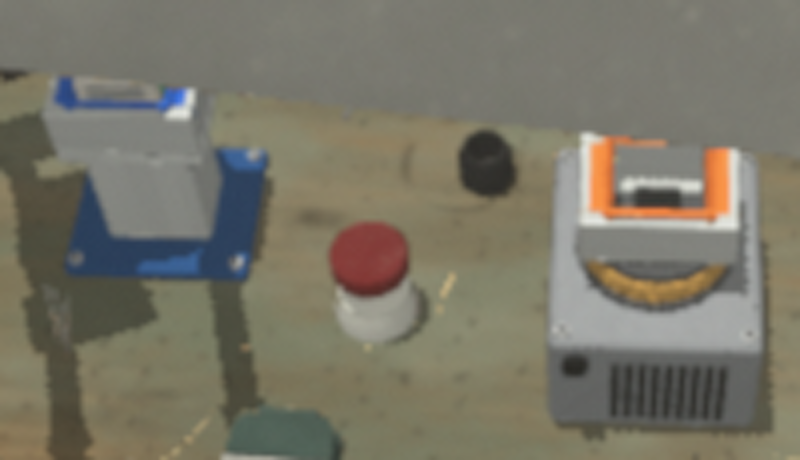

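View pics/wrist0.png

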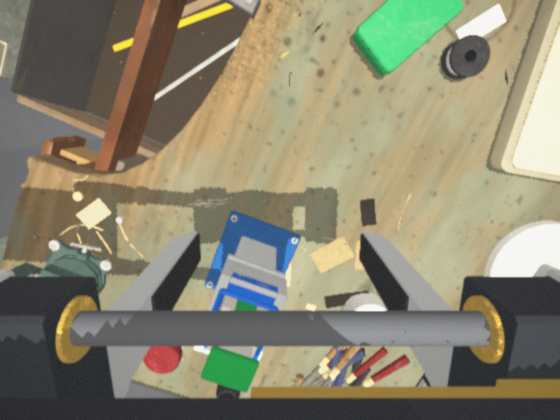

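The crop shows the stand's well mouth at about (125,95) in the crop and the orange collar at (660,180). The wrist view shows the stand base at (252,245) and the green tabs at (245,308) and (233,368), partly behind the gripper bar. I'll fit boxes to the clouds.

```bash
python3 - <<'E'
from h import *
b=load('top');s=load('scene');w=load('wrist')
def rect(n,P):
    P=P[~np.isnan(P[:,0])]
    if len(P)<8: print(n,len(P));return
    r=cv2.minAreaRect(P[:,:2].astype(np.float32)); print(n,len(P),np.round(r[0],1),np.round(r[1],1),round(r[2],1),'z',np.percentile(P[:,2],[5,50,95]).round(1))
for nm,c in(('top',b),('scene',s),('wrist',w)):
    W=cloud(c);H=cv2.cvtColor(c['pixels'],cv2.COLOR_BGR2HSV)
    reg=lambda x,y,r:(np.hypot(W[...,0]-x,W[...,1]-y)<r)
    blue=(abs(H[...,0]-110)<14)&(H[...,1]>130); gr=(abs(H[...,0]-62)<20)&(H[...,1]>120)
    S=reg(480,240,90); z=W[...,2]
    rect(nm+' base',W[S&blue&(z<25)&(z>3)])
    rect(nm+' bluetop',W[S&blue&(z>130)])
    rect(nm+' green',W[S&gr&(z>140)&(z<215)])
    rect(nm+' carttop',W[S&(z>180)&(z<197)])
    E_=reg(490,-45,100)
    rect(nm+' exttop',W[E_&(abs(z-89)<5)])
    rect(nm+' collar',W[E_&(z>140)&(z<175)])
    o=(H[...,0]<14)&(H[...,1]>170)&(H[...,2]>140)
    rect(nm+' orange',W[E_&o&(z>130)])
E
```

```text
top base 0
top bluetop 41 [464.9 253.9] [18.7 67.1] 12.9 z [135.1 139.9 143. ]
top green 0
top carttop 0
top exttop 1234 [501.1 -37.1] [127.2 111.9] 17.7 z [86.  89.7 92.8]
top collar 635 [501.4 -36.8] [59.2 79.8] 18.4 z [141.9 150.1 156.5]
top orange 149 [498.7 -38.4] [43.4 63.8] 15.6 z [149.8 154.4 157.5]
scene base 0
scene bluetop 7
scene green 202 [472.4 263.8] [13.  37.3] 0.8 z [145.5 174.  192.6]
scene carttop 110 [472.2 262.9] [35.5 13.1] 89.4 z [180.7 190.5 192.8]
scene exttop 156 [505.8 -32.3] [126.1 109.1] 17.9 z [84.7 88.3 92.3]
scene collar 20 [484.2 -46.4] [ 5.4 42.9] 22.8 z [146.4 152.9 155.8]
scene orange 4
wrist base 0
wrist bluetop 119 [480.6 267.1] [51.4 63.8] 18.1 z [131.8 136.6 141.9]
wrist green 1716 [481.8 263.9] [34.8 35.8] 16.6 z [187.8 191.6 192.6]
wrist carttop 1914 [482.5 262. ] [36.1 32.4] 18.0 z [184.3 191.6 192.6]
wrist exttop 0
wrist collar 0
wrist orange 0
```

Extractor: centre (501,-37), yaw about 17.8°, collar top about z 155. Those match the given sizes (127x112, z 89). The stand's yaw still needs a closer view. I'll check the overhead beam, the wrist camera mounting and the stand's base.

```bash
python3 - <<'E'
from h import *
from scipy.spatial.transform import Rotation as Ro
b=load('top');w=load('wrist');W=cloud(b)
for p in [(20,190),(150,195),(250,140),(250,160),(250,185),(400,150),(400,180),(210,100),(300,125),(430,320)]: print(p,W[p[1],p[0]].round())
o=arm.get_obs();q=o['orientation'];T=Ro.from_quat(q[[1,2,3,0]]).as_matrix()
C=-w['R'].T@w['t'];print('cam in tool',T.T@(C-o['position']),'\n',(w['R']@T).round(3),w['intrinsics'].round(0))
Ww=cloud(w)
for p in [(233,216),(294,241),(209,285),(245,308),(233,372)]: print(p,Ww[p[1],p[0]].round(1))
H=cv2.cvtColor(w['pixels'],cv2.COLOR_BGR2HSV)
m=(np.hypot(Ww[...,0]-480,Ww[...,1]-255)<85)&(abs(Ww[...,2]-8)<8)&(abs(H[...,0]-108)<18)&(H[...,1]>100)
P=Ww[m];print(len(P),cv2.minAreaRect(P[:,:2].astype(np.float32)) if len(P) else '',H[262,215],Ww[262,215])
E
```

```text
(20, 190) [443. 713.   8.]
(150, 195) [545. 396.  -0.]
(250, 140) [291. -26. 565.]
(250, 160) [279. -29. 547.]
(250, 185) [255. -38. 536.]
(400, 150) [ 323. -177.  570.]
(400, 180) [ 305. -185.  546.]
(210, 100) [300.  20. 598.]
(300, 125) [308. -75. 586.]
(430, 320) [ 219. -256.  437.]
cam in tool [  72.87927772    0.42977323 -179.22056594] 
 [[ 0.     1.    -0.   ]
 [-0.968  0.    -0.252]
 [-0.252  0.     0.968]] [[325.   0. 280.]
 [  0. 325. 203.]
 [  0.   0.   1.]]
(233, 216) [429.8 293.9  11.4]
(294, 241) [506.5 315.5  12.9]
(209, 285) [460.6 202.3  12.6]
(245, 308) [476.1 279.4 143.2]
(233, 372) [485.7 261.  191.4]
110 ((482.7961120605469, 260.362060546875), (90.073974609375, 105.10557556152344), 17.69802474975586) [106 176 216] [448.1606559  231.65962185  10.71933931]
```

```bash
python3 - <<'E'
from h import *
for n,ps in (('top',[(20,40),(70,50),(115,45),(240,30),(305,50),(60,100),(200,100),(270,130),(375,120),(200,82),(300,100),(100,155),(340,170)]),('scene',[(350,20),(350,110),(450,5),(530,8),(520,190),(210,190),(80,185)])):
    W=cloud(load(n))
    for p in ps: print(n,p,W[p[1],p[0]].round())
W=cloud(load('top')); 
for u in (60,250,400): print(u,[tuple(W[v,u][[0,2]].round()) for v in range(70,220,10)])
E
```

```text
top (20, 40) [247. 178. 668.]
top (70, 50) [434. 330. 505.]
top (115, 45) [632. 425. 370.]
top (240, 30) [350.   3. 652.]
top (305, 50) [317. -75. 667.]
top (60, 100) [257. 178. 590.]
top (200, 100) [298.  31. 598.]
top (270, 130) [290. -49. 587.]
top (375, 120) [ 338. -145.  588.]
top (200, 82) [345.  57. 580.]
top (300, 100) [361. -58. 572.]
top (100, 155) [237. 134. 540.]
top (340, 170) [ 297. -124.  548.]
scene (350, 20) [455. 396. 510.]
scene (350, 110) [449. 397. 424.]
scene (450, 5) [326. 271. 519.]
scene (530, 8) [298. 410. 518.]
scene (520, 190) [ 53.  38. 171.]
scene (210, 190) [590. 464. 361.]
scene (80, 185) [717. 478. 371.]
60 [(np.float64(416.0), np.float64(477.0)), (np.float64(290.0), np.float64(586.0)), (np.float64(272.0), np.float64(589.0)), (np.float64(257.0), np.float64(590.0)), (np.float64(243.0), np.float64(590.0)), (np.float64(248.0), np.float64(568.0)), (np.float64(245.0), np.float64(554.0)), (np.float64(236.0), np.float64(549.0)), (np.float64(227.0), np.float64(543.0)), (np.float64(217.0), np.float64(538.0)), (np.float64(208.0), np.float64(533.0)), (np.float64
[... 653 characters left out ...]
.float64(532.0)), (np.float64(243.0), np.float64(527.0)), (np.float64(583.0), np.float64(3.0))]
400 [(np.float64(884.0), np.float64(265.0)), (np.float64(885.0), np.float64(238.0)), (np.float64(887.0), np.float64(210.0)), (np.float64(385.0), np.float64(582.0)), (np.float64(366.0), np.float64(584.0)), (np.float64(347.0), np.float64(587.0)), (np.float64(330.0), np.float64(590.0)), (np.float64(320.0), np.float64(586.0)), (np.float64(323.0), np.float64(570.0)), (np.float64(320.0), np.float64(559.0)), (np.float64(317.0), np.float64(548.0)), (np.float64(305.0), np.float64(546.0)), (np.float64(296.0), np.float64(541.0)), (np.float64(288.0), np.float64(535.0)), (np.float64(279.0), np.float64(531.0))]
```

```bash
python3 -m pendant '[[0,0,-2,0,0,0,9.4],[0,0,-4,0,0,0,9.4],[0,0,-4,0,0,-10,9.4],[0,0,-4,0,0,-20,9.4],[0,0,-4,0,0,-30,9.4]]'
```

```text
clock: 0.78
position: [448.0, 360.1, 245.2]
orientation: [-0.0, 0.181, 0.983, -0.0]
wrist_force: [-0.3, 0.9, -0.0]
width: 94.1
grip_force: 0.0
```

```bash
python3 - <<'E'
from h import *
c=cap('top');W=cloud(c)
for u in (20,60,225,240,255,290,305,320):
    print(u,[tuple(int(x) for x in np.nan_to_num(W[v,u])) for v in range(2,112,12)])
cv2.imwrite('pics/topup.png',cv2.resize(c['pixels'][0:200,0:400],None,fx=2,fy=2,interpolation=cv2.INTER_CUBIC))
o=arm.get_obs();print(o['joint_pos'].round(3))
E
```

```text
20 [(287, 204, 678), (276, 199, 673), (262, 189, 670), (256, 189, 661), (256, 197, 647), (770, 913, 124), (692, 830, 158), (266, 241, 585), (246, 223, 588), (246, 234, 568)]
60 [(446, 325, 574), (441, 328, 559), (435, 331, 543), (427, 333, 528), (326, 226, 595), (420, 346, 488), (415, 352, 469), (279, 195, 587), (259, 180, 589), (242, 166, 590)]
225 [(349, 15, 679), (349, 17, 666), (351, 19, 652), (353, 22, 637), (783, 258, 297), (777, 259, 269), (783, 266, 231), (345, 26, 581), (309, 7, 597), (297, 3, 592)]
240 [(353, 1, 679), (353, 3, 667), (351, 3, 655), (351, 4, 642), (348, 4, 629), (787, 225, 270), (788, 229, 236), (790, 233, 198), (328, 0, 584), (307, -9, 587)]
255 [(979, 264, 307), (368, -6, 660), (367, -5, 648), (363, -6, 636), (361, -6, 624), (797, 192, 271), (788, 190, 246), (787, 192, 212), (333, -15, 584), (311, -24, 588)]
290 [(360, -45, 684), (359, -46, 672), (361, -45, 659), (362, -45, 645), (364, -44, 630), (363, -45, 617), (360, -45, 604), (359, -46, 589), (359, -46, 573), (328, -57, 584)]
305 [(317, -74, 711), (316, -74, 701), (316, -75, 691), (317, -75, 679), (316, -75, 667), (315, -76, 656), (318, -75, 640), (315, -76, 629), (311, -78, 618), (307, -80, 607)]
320 [(370, -71, 683), (370, -72, 671), (373, -72, 657), (375, -72, 643), (378, -72, 627), (377, -73, 614), (376, -74, 599), (374, -75, 585), (353, -82, 587), (333, -88, 588)]
[ 0.556  0.257  1.434 -0.     1.452 -0.654]
```

View pics/topup.png

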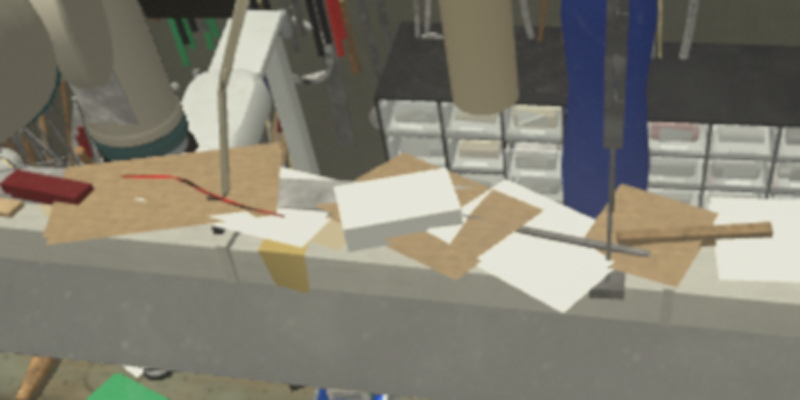

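The crop shows the forearm passing over the beam at left. A beige pipe ends at (480,105) and a blue strip hangs at (610,100), both near the extractor's azimuth. I'll check them against the scene camera before swinging there.

```bash
python3 - <<'E'
from h import *
s=load('scene');K,R,t=s['intrinsics'],s['R'],s['t'];W=cloud(s)
for X in [(350,3,630),(362,-45,560),(365,-60,500),(365,-60,400),(365,-60,300),(365,-60,200),(365,-60,50),(300,0,560),(280,200,540),(300,0,590),(320,-75,600),(501,-37,155)]:
    p=R@np.array(X,float)+t; u=K@p/p[2]; 
    i,j=int(round(u[1])),int(round(u[0])); 
    print(X,u[:2].round(),round(p[2]), (s['depth'][i,j],W[i,j].round()) if 0<=i<420 and 0<=j<560 else '')
t_=load('top');print('depth pipe',t_['depth'][30,240])
E
```

```text
(350, 3, 630) [397. -72.] 665 
(362, -45, 560) [381. -22.] 741 
(365, -60, 500) [375.  14.] 783 (np.float32(385.8192), array([431., 388., 514.]))
(365, -60, 400) [371.  68.] 830 (np.float32(409.62863), array([430., 388., 465.]))
(365, -60, 300) [367. 116.] 877 (np.float32(436.97195), array([429., 383., 414.]))
(365, -60, 200) [363. 159.] 923 (np.float32(471.64426), array([428., 373., 361.]))
(365, -60, 50) [358. 216.] 994 (np.float32(1097.8876), array([ 351., -153.,   -0.]))
(300, 0, 560) [421. -24.] 697 
(280, 200, 540) [472. -15.] 529 
(300, 0, 590) [424. -45.] 683 
(320, -75, 600) [404. -47.] 746 
(501, -37, 155) [303. 180.] 934 (np.float32(458.0944), array([498., 402., 346.]))
depth pipe 459.08072
```

```bash
python3 -m pendant '[[0,0,0,0,0,-10,9.4],[0,0,0,0,0,-20,9.4],[0,0,0,0,0,-30,9.4],[0,0,0,0,0,-39,9.4],[0,0,0,0,0,-39,9.4]]'
```

```text
clock: 1.45
position: [448.1, 360.1, 245.2]
orientation: [-0.0, -0.153, 0.988, -0.0]
wrist_force: [-0.3, 0.8, -0.7]
width: 93.9
grip_force: 0.0
```

```bash
python3 -m pendant '[[-0.1,-3,0,0,0,0,9.4],[-0.2,-7,0,0,0,0,9.4],[-0.3,-10.5,0,0,0,0,9.4],[-0.3,-10.5,0,0,0,0,9.4]]'
python3 - <<'E'
from h import *
c=cap('wrist','w1');s=cap('scene');W=cloud(c)
H=cv2.cvtColor(c['pixels'],cv2.COLOR_BGR2HSV);z=W[...,2]
S=np.hypot(W[...,0]-482,W[...,1]-260)<90
blue=(abs(H[...,0]-108)<18)&(H[...,1]>100);gr=(abs(H[...,0]-62)<20)&(H[...,1]>120)
for n,m in (('base',S&blue&(abs(z-9)<9)),('lips',S&blue&(abs(z-140)<6)),('green',S&gr&(z>187)&(z<197)),('cart',S&(z>187)&(z<197))):
    P=W[m];
    if len(P)>5: print(n,len(P),cv2.minAreaRect(P[:,:2].astype(np.float32)),P[:,2].mean())
v,u=np.nonzero(S&(z>187)&(z<197)); print(u.min(),u.max(),v.min(),v.max())
cv2.imwrite('pics/both1.png',np.hstack([cv2.resize(c['pixels'],(400,300)),cv2.resize(s['pixels'],(400,300))]))
E
```

```text
clock: 1.95
position: [483.7, 259.5, 245.4]
orientation: [-0.0, -0.151, 0.988, -0.0]
wrist_force: [0.1, -0.0, -0.4]
width: 94.1
grip_force: 0.0
base 87 ((452.9520263671875, 249.88967895507812), (29.043886184692383, 106.44200897216797), 16.59980583190918) 7.955708334785258
lips 1186 ((483.019775390625, 259.240234375), (52.34488296508789, 69.93131256103516), 17.554418563842773) 138.31488526979146
green 1514 ((482.6131896972656, 259.44696044921875), (34.443572998046875, 26.188859939575195), 18.476839065551758) 191.6820315624721
cart 1641 ((482.9669494628906, 259.3719482421875), (35.720977783203125, 26.864866256713867), 17.342140197753906) 191.59160799498682
262 297 194 239
```

View pics/both1.png

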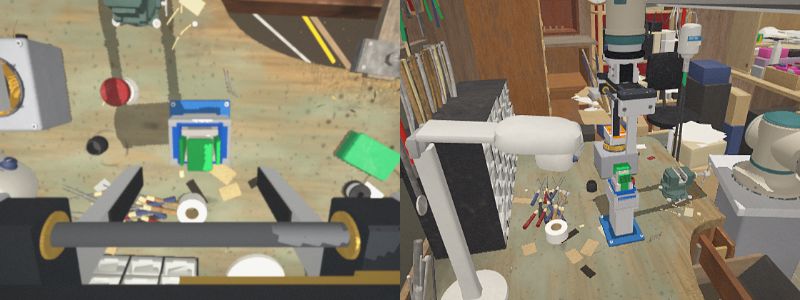

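The wrist view (left half) shows the cartridge top and green pads at about (200,150), centred in the blue stand. The fit gives centre (483.0,259.3), yaw 17.4° and top z 191.6 (expected 191), and the tool is within 1 mm of it. Descending.

```bash
python3 -m pendant '[[0.05,0,3,0,0,0,9.4],[0.05,0,6,0,0,0,9.4],[0.05,0,8.5,0,0,0,9.4],[0.05,0,9.5,0,0,0,9.4],[0.05,0,9.5,0,0,0,6],[0.05,0,9.5,0,0,0,6]]' 16
```

```text
clock: 2.8
position: [483.4, 261.7, 151.5]
orientation: [0.001, -0.155, 0.988, 0.0]
wrist_force: [0.2, -0.4, 0.5]
width: 77.5
grip_force: 0.0
```

```bash
python3 -m pendant '[[0,0,0,0,0,0,5],[0,0,0,0,0,0,4.8],[0,0,0,0,0,0,4.8],[0,0,0,0,0,0,4.8],[0,0,0,0,0,0,4.8]]' 16
python3 - <<'E'
from h import *
c=cap('wrist');W=cloud(c);z=W[...,2]
m=(np.hypot(W[...,0]-482,W[...,1]-260)<40)&(z>187)&(z<197);P=W[m]
print(len(P),cv2.minAreaRect(P[:,:2].astype(np.float32)),arm.get_obs()['position'])
E
```

```text
clock: 3.42
position: [482.9, 260.7, 150.6]
orientation: [0.0, -0.155, 0.988, -0.0]
wrist_force: [0.9, -0.8, 0.7]
width: 47.9
grip_force: 0.6
4744 ((482.57745361328125, 260.7152099609375), (36.17271423339844, 72.20613861083984), 17.784669876098633) [482.88278828 260.74953377 150.60020918]
```

```bash
python3 -m pendant '[[0,0,0,0,0,0,4.3],[0,0,0,0,0,0,3.9],[0,0,0,0,0,0,3.4],[0,0,0,0,0,0,3.2],[0,0,0,0,0,0,3.2]]' 16
```

```text
clock: 4.1
position: [482.8, 260.9, 150.6]
orientation: [0.0, -0.155, 0.988, -0.0]
wrist_force: [0.7, -1.7, 1.8]
width: 33.0
grip_force: 16.0
```

```bash
python3 -m pendant '[[0,0,-0.3,0,0,0,3.2],[0,0,-0.8,0,0,0,3.2],[0,0,-1.5,0,0,0,3.2],[0,0,-2.5,0,0,0,3.2],[0,0,-4,0,0,0,3.2],[0,0,-6,0,0,0,3.2],[0,0,-8,0,0,0,3.2],[0,0,-9.5,0,0,0,3.2],[0,0,-9.5,0,0,0,3.2]]' 16
```

```text
clock: 5.22
position: [483.4, 261.4, 247.1]
orientation: [0.002, -0.155, 0.988, 0.0]
wrist_force: [-0.7, 0.1, -0.9]
width: 32.9
grip_force: 16.0
```

```bash
python3 - <<'E'
from h import *
s=cap('scene');t=cap('top');w=cap('wrist')
W=cloud(s);H=cv2.cvtColor(s['pixels'],cv2.COLOR_BGR2HSV)
g=(abs(H[...,0]-62)<20)&(H[...,1]>120)&(np.hypot(W[...,0]-480,W[...,1]-260)<50)&(W[...,2]>100);P=W[g]
print('green z',len(P),np.percentile(P[:,2],[2,50,98]) if len(P) else '')
o=arm.get_obs();print(o['joint_pos'].round(3),o['width'],o['wrist_force'])
# arm vs beam at top
Wt=cloud(t)
for n,(x,y) in {'pipe':(350,3),'blue':(365,-60)}.items():
    m=(abs(Wt[...,0]-x)<40)&(abs(Wt[...,1]-y)<25)&(Wt[...,2]>600);print(n,m.sum(),np.nanmin(Wt[m][:,2]) if m.any() else '')
cv2.imwrite('pics/both2.png',np.hstack([cv2.resize(t['pixels'],(400,300)),cv2.resize(s['pixels'],(400,300))]))
E
```

```text
green z 402 [212.16122114 241.27728709 288.50271735]
[ 0.369  0.216  1.49   0.     1.437 -1.512] 32.69476768945175 [ 0.0157449  -0.52693932 -1.91399566]
pipe 1902 620.2354938891922
blue 2464 600.0210639600473
```

View pics/both2.png

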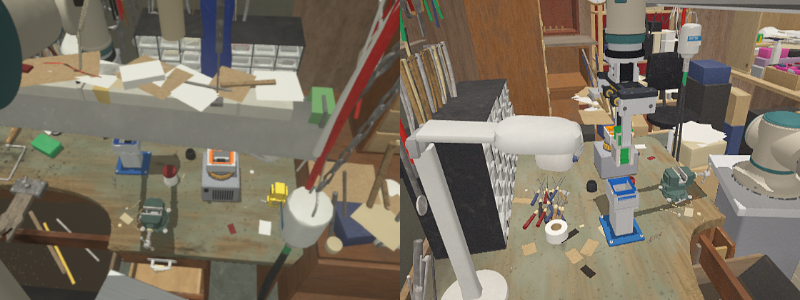

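The cartridge came out at the right height (green top z 288, as expected for this grip). I now check how the forearm fits the pipe and the blue strip, using the measured forearm profile.

```bash
python3 - <<'E'
from h import *
t=load('top');W=cloud(t);a=0.369
r=W[...,0]*np.cos(a)+W[...,1]*np.sin(a);l=-W[...,0]*np.sin(a)+W[...,1]*np.cos(a);z=W[...,2]
for r0 in range(80,620,30):
    m=(abs(r-r0)<15)&(abs(l)<110)&(z>400)
    if m.sum()>3:
        mm=m&(z>np.nanmax(np.where(m,z,np.nan))-70)
        print(r0,m.sum(),'z',np.nanmin(z[m]).round(),np.nanmax(z[m]).round(),'lat',np.nanmin(l[m]).round(),np.nanmax(l[m]).round())
v,u=np.nonzero((abs(l)<80)&(z>600)&(r>100)&(r<600));print(u.min(),u.max(),v.min(),v.max())
K,R,T=t['intrinsics'],t['R'],t['t']
def pj(X): p=R@np.array(X,float)+T;q=K@p;return (q[:2]/q[2]).round(),p[2].round()
for X in [(144,56,680),(300,116,650),(400,155,640),(483,261,600),(483,261,500),(501,-37,500),(501,-37,620),(350,-26,640)]: print(X,pj(X))
E
```

```text
110 880 z 704.0 748.0 lat -5.0 8.0
140 1882 z 703.0 769.0 lat -5.0 8.0
170 664 z 707.0 770.0 lat -5.0 8.0
200 373 z 525.0 755.0 lat -109.0 34.0
230 4897 z 524.0 743.0 lat -110.0 88.0
260 8490 z 524.0 732.0 lat -110.0 110.0
290 8740 z 539.0 715.0 lat -110.0 110.0
320 4202 z 567.0 699.0 lat -110.0 110.0
350 1519 z 577.0 681.0 lat -108.0 110.0
380 54 z 627.0 655.0 lat 13.0 14.0
500 984 z 453.0 577.0 lat 44.0 90.0
530 1659 z 414.0 584.0 lat 29.0 105.0
560 219 z 403.0 568.0 lat 28.0 41.0
590 8 z 431.0 434.0 lat 30.0 40.0
0 199 0 152
(144, 56, 680) (array([ 56., 135.]), np.float64(332.0))
(300, 116, 650) (array([115.,  38.]), np.float64(457.0))
(400, 155, 640) (array([136.,  -8.]), np.float64(530.0))
(483, 261, 600) (array([108., -21.]), np.float64(632.0))
(483, 261, 500) (array([128.,  44.]), np.float64(712.0))
(501, -37, 500) (array([317.,  76.]), np.float64(656.0))
(501, -37, 620) (array([322.,  -6.]), np.float64(561.0))
(350, -26, 640) (array([268.,  46.]), np.float64(462.0))
```

```bash
python3 - <<'E'
from h import *
t=load('top');W=cloud(t);a=0.369
r=W[...,0]*np.cos(a)+W[...,1]*np.sin(a);l=-W[...,0]*np.sin(a)+W[...,1]*np.cos(a);z=W[...,2]
for r0 in range(110,600,30):
    m=(abs(r-r0)<15)&(l>10)&(l<200)&(z>596)
    if m.sum()>3: print(r0,m.sum(),'z',np.percentile(z[m],[1,99]).round(),'lat',np.percentile(l[m],[1,50,99]).round())
print(W[55,28],W[40,130],W[20,20],W[80,10])
cv2.imwrite('pics/tl.png',cv2.resize(t['pixels'][0:150,0:350],None,fx=2.2,fy=2.2))
E
```

```text
200 322 z [687. 731.] lat [21. 23. 33.]
230 1716 z [667. 741.] lat [21. 24. 42.]
260 1300 z [655. 729.] lat [21. 24. 41.]
290 857 z [643. 713.] lat [21. 24. 42.]
320 1338 z [600. 694.] lat [11. 20. 46.]
350 402 z [627. 679.] lat [11. 14. 38.]
380 54 z [627. 655.] lat [13. 14. 14.]
[185.14512711  96.40735492 710.12333185] [459.52939409 235.58034945 525.79433682] [196.17694763 100.82409556 730.83679923] [126.345993    44.03360048 743.25831217]
```

View pics/tl.png

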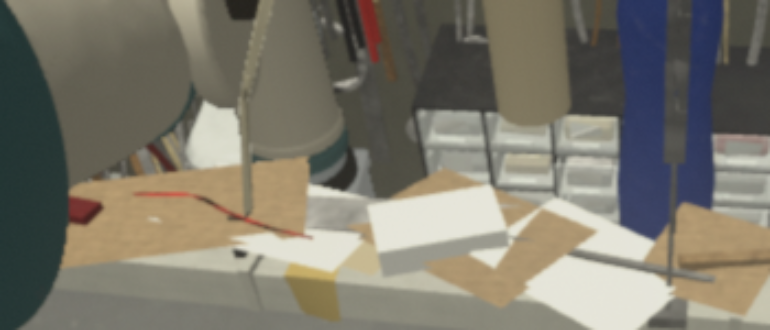

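The crop shows the forearm at left (100,80), the pipe's end at (530,110) and the blue strip at (665,100). The extractor's position fixes the arm's plane, so I'll swing in stages and watch the forces and the top camera.

```bash
python3 -m pendant '[[0.6,-3,0,0,0,0,3.2],[1.4,-6,0,0,0,0,3.2],[2.2,-9.5,0,0,0,0,3.2],[2.9,-12.5,0,0,0,0,3.2],[3.3,-14.3,0,0,0,0,3.2],[3.3,-14.3,0,0,0,0,3.2]]'
python3 - <<'E'
from h import *
o=arm.get_obs();print(o['joint_pos'].round(3),o['joint_torque'].round(1))
t=cap('top');W=cloud(t);a=o['joint_pos'][0]
r=W[...,0]*np.cos(a)+W[...,1]*np.sin(a);l=-W[...,0]*np.sin(a)+W[...,1]*np.cos(a);z=W[...,2]
for r0 in range(140,600,30):
    m=(abs(r-r0)<15)&(l>-30)&(l<200)&(z>610)
    if m.sum()>3: print(r0,m.sum(),'z',np.percentile(z[m],[1,99]).round(),'lat',np.percentile(l[m],[1,50,99]).round())
cv2.imwrite('pics/t2.png',t['pixels'][0:260,0:420])
E
```

```text
clock: 6.12
position: [494.8, 114.2, 245.0]
orientation: [-0.0, -0.154, 0.988, 0.0]
wrist_force: [0.4, 0.1, -1.3]
width: 32.6
grip_force: 16.0
[ 8.900e-02  1.540e-01  1.570e+00  1.000e-03  1.419e+00 -1.790e+00] [ -0.9 -34.3 -24.7  -0.3   0.1  -0.1]
140 1860 z [720. 795.] lat [-3.  6.  9.]
170 2756 z [684. 766.] lat [20. 25. 44.]
200 3036 z [671. 757.] lat [21. 26. 43.]
230 2189 z [658. 742.] lat [21. 26. 40.]
260 1522 z [647. 727.] lat [22. 26. 38.]
290 2184 z [634. 709.] lat [13. 19. 42.]
320 999 z [630. 699.] lat [13. 14. 38.]
350 1577 z [622. 682.] lat [-30. -16.  15.]
380 115 z [649. 668.] lat [10. 13. 17.]
410 6 z [647. 652.] lat [13. 13. 14.]
```

View pics/t2.png

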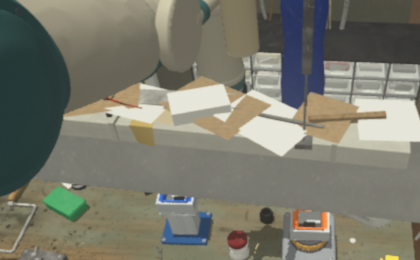

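The forearm has swept the spot where the thin rod stood at (115,60), and no force was felt. The pipe at (240,30) is next, so I continue in small steps.

```bash
python3 -m pendant '[[0,-0.7,0,0,0,0,3.2],[0.1,-1.4,0,0,0,0,3.2],[0.2,-2,0,0,0,0,3.2],[0.2,-2.4,0,0,0,0,3.2]]'; python3 -c "
from bench import arm;o=arm.get_obs();print(o['joint_torque'].round(1),o['wrist_force'])"
python3 -m pendant '[[0.1,-0.5,0,0,0,0,3.2],[0.1,-1,0,0,0,0,3.2],[0.1,-1,0,0,0,0,3.2]]'; python3 - <<'E'
from h import *
o=arm.get_obs();print(o['joint_torque'].round(1),o['joint_pos'].round(3))
t=cap('top');W=cloud(t)
m=(abs(W[...,0]-352)<25)&(W[...,1]<60)&(W[...,1]>-30)&(W[...,2]>612)
P=W[m];print(len(P),np.percentile(P,[2,50,98],axis=0).round())
a=o['joint_pos'][0]
l=-W[...,0]*np.sin(a)+W[...,1]*np.cos(a);print('lat near x=350',np.histogram(l[(abs(W[...,0]-355)<30)&(W[...,2]>612)],bins=range(-120,90,15)))
E
```

```text
clock: 6.68
position: [500.4, 91.0, 245.5]
orientation: [0.0, -0.155, 0.988, 0.0]
wrist_force: [-0.7, 0.3, -0.9]
width: 32.8
grip_force: 16.0
[  0.3 -34.3 -24.7  -0.1   0.1   0. ] [-0.73914253  0.32114901 -0.93942342]
clock: 7.05
position: [502.6, 81.1, 245.5]
orientation: [0.0, -0.154, 0.988, 0.0]
wrist_force: [-0.5, -0.8, -1.3]
width: 32.7
grip_force: 16.0
[ -0.2 -34.3 -24.8  -0.1   0.1  -0. ] [ 0.023  0.155  1.567  0.     1.419 -1.857]
2418 [[329.  -7. 623.]
 [351.   8. 656.]
 [369.  22. 683.]]
lat near x=350 (array([   0,    0,  792,  394,  844,  100,   50, 1158, 1263,   13,    0,
          0,    0]), array([-120, -105,  -90,  -75,  -60,  -45,  -30,  -15,    0,   15,   30,
         45,   60,   75]))
```

```bash
for i in 1 ; do python3 -m pendant '[[0.1,-0.5,0,0,0,0,3.2],[0.2,-1,0,0,0,0,3.2],[0.3,-1.5,0,0,0,0,3.2],[0.4,-2,0,0,0,0,3.2]]'; python3 -c "
from bench import arm;o=arm.get_obs();print(o['joint_torque'].round(1),o['wrist_force'])"; done
python3 -m pendant '[[0.1,-0.5,0,0,0,0,3.2],[0.2,-1,0,0,0,0,3.2],[0.3,-1.5,0,0,0,0,3.2],[0.4,-2,0,0,0,0,3.2]]'; python3 - <<'E'
from h import *
o=arm.get_obs();print(o['joint_torque'].round(1),o['joint_pos'].round(3))
t=cap('top');W=cloud(t)
for p in [(225,20),(240,30),(255,20),(290,40)]: print(W[p[1],p[0]].round())
E
```

```text
clock: 7.6
position: [504.8, 60.8, 245.5]
orientation: [0.0, -0.155, 0.988, 0.0]
wrist_force: [0.1, -0.6, -1.5]
width: 32.7
grip_force: 16.0
[  0.4 -34.3 -24.8  -0.    0.1   0.1] [ 0.06677284 -0.57792197 -1.51322793]
clock: 8.1
position: [507.1, 40.6, 245.5]
orientation: [0.0, -0.155, 0.988, 0.0]
wrist_force: [0.2, -0.1, -1.4]
width: 32.8
grip_force: 16.0
[  0.4 -34.3 -24.8  -0.    0.1   0.1] [-0.057  0.154  1.568  0.     1.419 -1.938]
[309.  -4. 687.]
[333.  -5. 664.]
[359. -10. 660.]
[363. -45. 643.]
```

No contact. The pipe poses no resistance, so I carry on to the extractor.

```bash
python3 -m pendant '[[0.3,-0.8,0,0,0,0,3.2],[0.6,-1.6,0,0,0,0,3.2],[1,-2.4,0,0,0,0,3.2],[1.3,-3.2,0,0,0,0,3.2]]'; python3 -c "
from bench import arm;o=arm.get_obs();print(o['joint_torque'].round(1),o['wrist_force'])"
python3 -m pendant '[[0.3,-0.8,0,0,0,0,3.2],[0.6,-1.6,0,0,0,0,3.2],[1,-2.4,0,0,0,0,3.2],[1.3,-3.2,0,0,0,0,3.2],[1.3,-3.2,0,0,0,0,3.2]]'; python3 - <<'E'
from h import *
o=arm.get_obs();print(o['joint_torque'].round(1),o['joint_pos'].round(3))
for n in ('wrist','top'):
    c=cap(n,n+'3');W=cloud(c);H=cv2.cvtColor(c['pixels'],cv2.COLOR_BGR2HSV);z=W[...,2]
    S=np.hypot(W[...,0]-501,W[...,1]+37)<95
    org=(H[...,0]<14)&(H[...,1]>150)&(H[...,2]>130)
    for k,m in (('case',S&(abs(z-89)<5)),('orange',S&org&(abs(z-153)<12)),('collar',S&(abs(z-152)<12))):
        P=W[m]
        if len(P)>5: print(n,k,len(P),cv2.minAreaRect(P[:,:2].astype(np.float32)),np.percentile(P[:,2],[5,50,90,98]).round(1))
E
```

```text
clock: 8.65
position: [504.3, 5.8, 245.5]
orientation: [0.0, -0.155, 0.988, -0.0]
wrist_force: [-0.2, 0.2, -1.2]
width: 33.0
grip_force: 16.0
[  0.7 -33.9 -24.7  -0.1   0.1   0.1] [-0.18341743  0.244712   -1.23791782]
clock: 9.28
position: [501.9, -28.5, 245.5]
orientation: [0.0, -0.154, 0.988, 0.0]
wrist_force: [0.3, -0.1, -0.9]
width: 33.0
grip_force: 16.0
[ -0.3 -33.7 -24.8  -0.1   0.   -0. ] [-0.195  0.145  1.579  0.     1.417 -2.076]
wrist case 4297 ((503.1200866699219, -37.284027099609375), (124.989013671875, 112.00157928466797), 17.77008819580078) [86.6 89.1 90.3 92.9]
wrist orange 219 ((495.8329162597656, -46.97940444946289), (46.57839584350586, 76.05608367919922), 45.58916473388672) [143.5 153.5 155.  155.9]
wrist collar 2551 ((503.7890625, -36.97775650024414), (60.14488983154297, 80.25773620605469), 17.78316879272461) [146.9 149.9 155.1 156. ]
top case 1220 ((502.2185363769531, -36.761268615722656), (127.31729125976562, 111.9662094116211), 17.558839797973633) [86.3 89.5 91.8 93.3]
top orange 193 ((498.74383544921875, -38.38862609863281), (44.514705657958984, 67.6031265258789), 16.304645538330078) [148.6 153.3 156.6 157.6]
top collar 636 ((500.66473388671875, -37.62119674682617), (57.07592010498047, 80.18665313720703), 16.564476013183594) [141.7 150.  155.2 157.1]
```

View pics/wrist3.png

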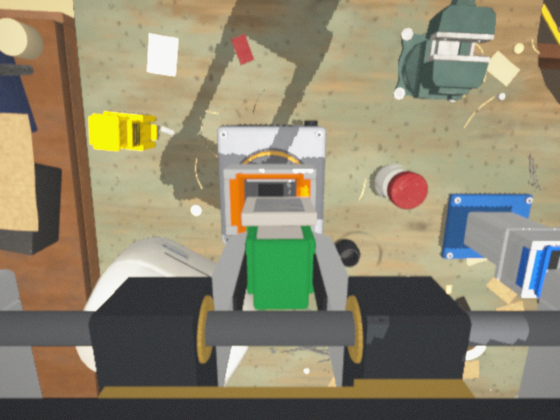

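The wrist view shows the cartridge's green pad at (280,265) held above the orange collar at (270,195). The jar (405,187) and loupe (346,252) are undisturbed. I'll compare the held cartridge with the collar in the same camera.

```bash
python3 - <<'E'
from h import *
from scipy.spatial.transform import Rotation as Ro
o=arm.get_obs();q=o['orientation'];T=Ro.from_quat(q[[1,2,3,0]]).as_matrix();p=o['position']
print(p)
c=load('wrist');W=cloud(c);L=(W-p)@T;H=cv2.cvtColor(c['pixels'],cv2.COLOR_BGR2HSV);z=W[...,2]
gr=(abs(H[...,0]-62)<20)&(H[...,1]>120)&(np.hypot(L[...,0],L[...,1])<60)&(z>150)
P=L[gr];print('green tool',len(P),np.percentile(P,[1,50,99],axis=0).round(1))
m=gr&(z>281)&(z<292);P=L[m];print('top',cv2.minAreaRect(P[:,:2].astype(np.float32)),'z',np.median(z[m]))
S=(np.hypot(W[...,0]-501,W[...,1]+37)<60)&(abs(z-152)<10);P=L[S];print('collar tool',np.percentile(P,[1,99],axis=0).round(1))
for zt,n in((155,'collar'),):
    print('collar centre in tool',((np.array([502,-37.1,zt])-p)@T).round(1))
E
```

```text
[501.86905512 -27.90928773 245.4624936 ]
green tool 4629 [[-15.9 -16.8 -41.5]
 [  3.1  -0.2 -39.9]
 [ 18.   16.  -13. ]]
top ((0.7553348541259766, -0.42067527770996094), (35.57312774658203, 32.722450256347656), 0.19614028930664062) z 285.5083440245496
collar tool [[-26.6 -48.8  89.2]
 [ 30.9  30.3 102.6]]
collar centre in tool [ 2.7 -8.8 90.5]
```

```bash
python3 -m pendant '[[0.16,-0.87,0,0,0,0,3.2],[0.16,-0.87,1.5,0,0,0,3.2],[0.16,-0.87,3,0,0,0,3.2],[0.16,-0.87,3.8,0,0,0,3.2],[0.16,-0.87,4,0,0,0,3.2],[0.16,-0.87,4,0,0,0,3.2]]'
python3 - <<'E'
from h import *
from scipy.spatial.transform import Rotation as Ro
o=arm.get_obs();q=o['orientation'];T=Ro.from_quat(q[[1,2,3,0]]).as_matrix();p=o['position']
c=cap('wrist');W=cloud(c);L=(W-p)@T;z=W[...,2]
S=(np.hypot(W[...,0]-501,W[...,1]+37)<62)&(abs(z-153)<5);P=L[S];print('collar tool',np.percentile(P,[1,99],axis=0).round(1),cv2.minAreaRect(W[S][:,:2].astype(np.float32)),p)
S=(np.hypot(W[...,0]-501,W[...,1]+37)<95)&(abs(z-89)<4);print(cv2.minAreaRect(W[S][:,:2].astype(np.float32)))
E
```

```text
clock: 10.12
position: [503.1, -36.6, 205.5]
orientation: [0.0, -0.155, 0.988, 0.0]
wrist_force: [0.4, 0.7, -2.0]
width: 32.5
grip_force: 16.0
collar tool [[-13.4 -39.9  49.3]
 [ 29.3  38.9  57.3]] ((497.014892578125, -39.117027282714844), (45.84971618652344, 80.05560302734375), 17.913175582885742) [503.12748476 -36.63996711 205.46723573]
((497.850830078125, -38.867835998535156), (114.95479583740234, 111.5669937133789), 17.786773681640625)
```

```bash
python3 -m pendant '[[0,0,0.3,0,0,0,3.2],[0,0,0.6,0,0,0,3.2],[0,0,0.9,0,0,0,3.2],[0,0,1.2,0,0,0,3.2]]'
python3 -m pendant '[[0,0,0.2,0,0,0,3.2],[0,0,0.4,0,0,0,3.2],[0,0,0.6,0,0,0,3.2]]'
```

```text
clock: 10.68
position: [503.0, -36.7, 193.2]
orientation: [0.0, -0.155, 0.988, 0.0]
wrist_force: [0.5, -0.5, -0.9]
width: 32.8
grip_force: 16.0
clock: 11.05
position: [503.1, -36.7, 187.4]
orientation: [0.0, -0.155, 0.988, 0.0]
wrist_force: [0.3, -0.1, -1.5]
width: 32.8
grip_force: 16.0
```

```bash
python3 -m pendant '[[0,0,0.3,0,0,0,3.2],[0,0,0.6,0,0,0,3.2],[0,0,0.9,0,0,0,3.2],[0,0,1.2,0,0,0,3.2]]'
python3 -m pendant '[[0,0,0.2,0,0,0,3.2],[0,0,0.4,0,0,0,3.2],[0,0,0.6,0,0,0,3.2],[0,0,0.8,0,0,0,3.2]]'
```

```text
clock: 11.55
position: [503.0, -36.7, 175.2]
orientation: [-0.0, -0.155, 0.988, 0.0]
wrist_force: [-0.7, 0.2, -2.4]
width: 32.7
grip_force: 16.0
clock: 12.05
position: [503.1, -36.7, 167.6]
orientation: [0.0, -0.155, 0.988, -0.0]
wrist_force: [-0.4, 1.0, 1.1]
width: 32.3
grip_force: 16.0
```

Plate contact at about TCP z 168. Small steps from here.

```bash
python3 -m pendant '[[0,0,0.1,0,0,0,3.2],[0,0,0.2,0,0,0,3.2],[0,0,0.2,0,0,0,3.2]]'
python3 -m pendant '[[0,0,0.1,0,0,0,3.2],[0,0,0.2,0,0,0,3.2],[0,0,0.2,0,0,0,3.2]]'
python3 -m pendant '[[0,0,0.05,0,0,0,3.2],[0,0,0.1,0,0,0,3.2],[0,0,0.1,0,0,0,3.2]]'
```

```text
clock: 12.42
position: [503.2, -36.7, 165.7]
orientation: [0.0, -0.155, 0.988, -0.0]
wrist_force: [-1.5, -0.2, 1.7]
width: 32.9
grip_force: 16.0
clock: 12.8
position: [503.1, -36.7, 163.5]
orientation: [0.0, -0.155, 0.988, -0.0]
wrist_force: [0.2, -0.5, 1.8]
width: 32.9
grip_force: 16.0
clock: 13.18
position: [503.3, -37.0, 162.9]
orientation: [0.0, -0.155, 0.988, -0.0]
wrist_force: [-1.5, -0.8, 5.0]
width: 33.0
grip_force: 16.0
```

```bash
python3 -m pendant '[[0,0,0.03,0,0,0,3.2],[0,0,0.05,0,0,0,3.2],[0,0,0.05,0,0,0,3.2]]'
```

```text
clock: 13.55
position: [503.4, -37.1, 162.8]
orientation: [0.001, -0.155, 0.988, -0.0]
wrist_force: [-1.3, -0.7, 7.1]
width: 32.9
grip_force: 16.0
```

It is on the hard seat: the position stalled at 162.8 and the force rose to about 8.5 N net. Now I let the tabs out.

```bash
python3 -m pendant '[[0,0,0,0,0,0,3.6],[0,0,0,0,0,0,4.0],[0,0,0,0,0,0,4.3],[0,0,0,0,0,0,4.6],[0,0,0,0,0,0,5.2],[0,0,0,0,0,0,6],[0,0,0,0,0,0,7],[0,0,0,0,0,0,7]]'
python3 -m pendant '[[0,0,-2,0,0,0,8],[0,0,-5,0,0,0,8],[0,0,-8,0,0,0,8],[0,0,-9,0,0,0,8],[0,0,-9,0,0,0,8]]'
python3 - <<'E'
from h import *
o=arm.get_obs();c=cap('wrist','end');W=cloud(c);H=cv2.cvtColor(c['pixels'],cv2.COLOR_BGR2HSV);z=W[...,2]
S=np.hypot(W[...,0]-502,W[...,1]+37)<40
gr=S&(abs(H[...,0]-62)<20)&(H[...,1]>120)&(z>150)
P=W[gr];print('green z',np.percentile(P[:,2],[5,50,95]).round(1))
m=S&(z>np.percentile(P[:,2],95)-5);P=W[m];print(cv2.minAreaRect(P[:,:2].astype(np.float32)))
cv2.imwrite('pics/endc.png',cv2.resize(c['pixels'][110:310,150:410],None,fx=3,fy=3))
E
```

```text
clock: 14.55
position: [502.8, -36.6, 161.8]
orientation: [-0.0, -0.155, 0.988, 0.0]
wrist_force: [0.9, 0.5, 1.0]
width: 69.7
grip_force: 0.0
clock: 15.18
position: [503.1, -36.7, 252.0]
orientation: [0.0, -0.155, 0.988, -0.0]
wrist_force: [-0.5, -0.1, -0.3]
width: 79.9
grip_force: 0.0
green z [180.8 205.1 206.5]
((497.6582336425781, -38.4287109375), (46.5462532043457, 79.98716735839844), 18.18976593017578)
```

View pics/endc.png

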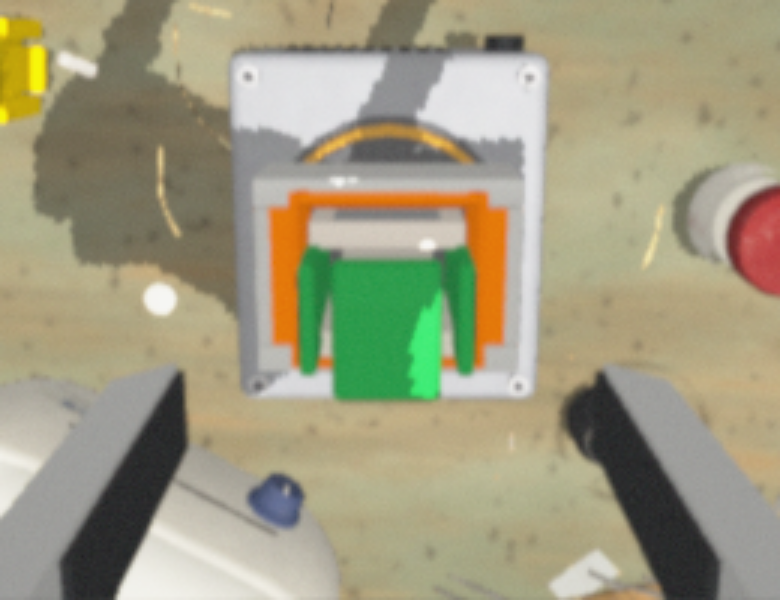

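The crop shows both green tabs spread at (312,310) and (465,310), 44 mm over their outer faces. The top is at z 206.5, so the grip is at 184.5 against 184.3 expected when latched. Handing in.

```bash
python3 -c "
from bench import arm;print(arm.hand_in())"
```

```text
the job is handed in; nothing more can be done
None
```

The cartridge is out of the stand and clipped into the orange collar, with both tabs out and the gripper clear at hand-in; the hand-in gave no verdict, and I did not directly measure the 3 N hold.

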